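# Wedge the rocking power supply steady

## Robot

A 6-joint arm with a two-finger parallel gripper is mounted at the origin on a cart in front of the work surface, level with it; the furniture and walls round the work are solid. World frame = base frame: x ahead of the robot, y to its left, z up, the work surface at z = 0. Lengths are in m, angles in rad, forces in N, time in s.
With the tool pointing down it reaches from about 0.25 to 0.725 m from the base axis. Payload 4 kg.
Tool frame: the origin (TCP) lies midway between the tips of the shut fingers; the grasp point (between the pads) lies 19 mm behind it (bot.grip_point_offset is the distance from the TCP to the grasp point, in m); z points along the fingers, y is the line along which they close (so a half turn about z gives the same grasp; the last joint's range is limited). The gripper opens to 85 mm and grips with 20 to 120 N. Pads are 22 mm wide; open, the fingers measure 114 mm over their backs; the gripper's body (76 mm by 85 mm) begins 54 mm behind the grasp point. The pads swing forward as they close: fully open they stand 13 mm farther back than shut.
Start: joints at [0, 0.241, 0.005, 1.335, 0, 1.571], TCP at [0.5, -0, 0.231] pointing down, gripper open.
Joint ranges: [-2.72, 2.72], [-1.05, 1.87], [-1.09, 1.28], [-1.99, 2.15], [-1.42, 1.44], [-3.14, 3.14]. Speed limits (rad/s): [2.79, 2.79, 3.14, 3.14, 3.14, 3.14].

## Interface

Orientations are given as a unit quaternion [x, y, z, w].
In Python, from workcell import bot gives the robot as it stands.
- The arm moves only by the tool step_arm, never from a script. Its argument "targets" is text: rows parted by semicolons, each of 7 numbers parted by spaces: the opening, from -1 (shut) to 1 (fully open), so that 0 is half open, then the shift along the world's x, y, z normalised to -1 to 1, where 1 is 0.5 m, then the turn, a rotation vector about the world's x, y, z normalised to -1 to 1, where 1 is pi/4 rad. In form: gripper x y z wx wy wz; .... A call has 1 to 10 rows; each row is the pose to reach, as a shift and turn from the pose commanded when the call began; what a row does not reach only later rows make up. A row lasts 1/12 s, in which the tool goes at most 41.7 mm and 7.16 degrees, less where a joint would pass 70% of its speed; a pose out of reach is approached as far as the arm can. A call with a number of a shift or a turn outside -1 to 1 is refused whole. A call with a gripper value outside its range is refused whole. The fingers move at their own pace and stop on an object; the grip force is fixed at half the most. Time passes only in rows, so rows that repeat a pose let the fingers close. It gives the time, the measured TCP pose, the force, the opening and the grip force at its end, in the units of the state.
- bot.get_obs(): the state, without advancing time (a new reading comes with each control period).
- bot.camera(name): name is "scene" or "side" or "wrist"; returns the picture (384x512x3 uint8, red, green, blue); there is no depth.
- bot.camera_info(name): a dict with "vertical_fov" (degrees; the focal length in pixels is half the picture's height over the tangent of half this angle, whatever the lens; pixels are square), "cx", "cy" (the principal point, pixels), "pose" (4x4, takes a point from camera to world coordinates). Camera axes: x right, y up, looking along -z (the intrinsics and any distortion apply to the point x, -y, -z); pixel columns grow to the right and rows downward; lengths in m; the calibration is good to about 2 mm. A picture is of the moment at which its call begins: read the wrist's pose just before it. camera_info takes no time and is no camera call; for the wrist camera it gives the pose at the moment of the call.
- bot.job_done(): hands the job in; it is judged then, once.
The state is a dict: "clock": time; "joint_pos": joint angles; "joint_vel": joint speeds; "tau": joint torques, N m; "eef_pos": TCP position; "tool_rot": TCP orientation; "ft_force": force on the tool from outside, world axes, zero at the start; "ft_torque": the same for the moment, N m; "grip_width": finger opening in m; "grasp_force": force on a finger pad.
Only numpy, scipy, OpenCV 4.12 (cv2) and the standard library are available. Lean on these libraries where they do the work, as an engineer would, in place of code of your own. Each camera call takes 0.05 s, during which the arm holds its last target. There are 200 camera calls.

## Task

The grey bench power supply rocks because its front left foot is short. With the fingertips, push the wooden wedge along the bench, thin edge first, under that short foot until it is snug and the case stands level and no longer rocks; then press down firmly on the top of the case above that foot to check that it stays put, and let go, leaving the wedge in place. Do not pick up or tip the wedge, do not shove or lift the case, and leave the other things alone.

Things in the scene. Friction and masses are not known exactly. Their poses are not given: they have to be found in the camera images.
- case: bench power supply, grey metal case 160 x 210 mm (its x by y), top 90 mm, underside 30 mm above the bench, about 4 kg, loose, on four round feet 26 mm across at x = +-60, y = +-85 mm. Origin on the bench under its middle; x points to its back (the panel with display and knobs faces -x, to the robot), y to its left, z up. It stands level on three feet. A sideways push of 15 N or more may shift it
- case_middle (a point): centre of the case, 60 mm above the bench when level; axes as the case
- press_spot (a point): point on the top face straight above the short foot's axis, 90 mm above the bench when level: where to press. Unwedged, about 6 N here rocks the case down onto the short foot, and it rocks back when let go; a firm press is 10 to 15 N
- foot_spot (a point): point on the bench straight below the axis of the short front left foot (foot radius 13 mm), at x = -60, y = +85 mm of the case. The foot hangs 6 to 11 mm above the bench; the gap differs each time and is not known beforehand
- wedge: plain light wooden wedge, loose, about 100 g, 110 mm long, 60 mm wide. Origin: middle of its underside. Its x points along it to the thin edge (2 mm thick, x = +55 mm); the flat upright back, 22 mm high, is at x = -55 mm; the upper face rises evenly between. At the start it lies flat to the left of the case, thin edge towards the short foot and clear of it
- wedge_back (a point): middle of the wedge's flat back, 11 mm above the bench: where to push; axes as the wedge. Sliding it takes about 1 N; once it bears on the foot the push rises quickly: 5 to 9 N makes it snug, 15 N or more may shift or jack up the case. It stays by friction when let go
- wedge_mid (a point): middle of the wedge, 6 mm above the bench; axes as the wedge
- stop_block: bystander: black stop block with a knob, 40 x 85 mm, 49 mm high, origin under its centre
- blue_marker: bystander: white marker pen with blue cap lying on the bench, 131 mm long, 14 mm thick, origin under its middle
- tally_counter: bystander: round white tally counter, 44 x 50 mm, 27 mm high, origin under its centre

How it is judged:
On the way, in this order (a step that is already met when the one before it is completed fails the run):
1. the wedge is under the short foot and bears on it, the case level and untouched by the fingers (contact force between wedge and case above 0.3 N and angle between case's own z axis and vertical below 0.015 rad and x of foot_spot in the frame of wedge between -0.055 and 0.065 m and y of foot_spot in the frame of wedge between -0.04 and 0.04 m and contact force between the fingers and case below 0.2 N), for 0.2 s.
2. the fingers press down on the case above the short foot with more than 8 N and it stays level (contact force between the fingers and case above 8 N and angle between case's own z axis and vertical below 0.015 rad and horizontal distance between the grasp point and press_spot below 0.045 m and z of the grasp point in the frame of case above 0.085 m), for 0.3 s.
At the end, for the whole second after the job is handed in: The wedge lies flat on the bench under the short foot and bears on it (more than 0.3 N); the case is level within 0.015 rad, within 20 mm of where it stood; both at rest (contact force between wedge and case above 0.3 N and angle between case's own z axis and vertical below 0.015 rad and x of foot_spot in the frame of wedge between -0.055 and 0.065 m and y of foot_spot in the frame of wedge between -0.04 and 0.04 m and height (world z) of wedge below 0.006 m and distance of case_middle from where it was at the start of the episode below 0.02 m and linear speed of each of case, wedge below 0.01 m/s); the robot touches nothing.
It fails at once if the wedge is lifted off the bench or tipped (height (world z) of wedge above 0.015 m or angle between wedge's own z axis and vertical above 0.35 rad).
It fails at once if the case is shoved more than 20 mm, lifted or tipped over (distance of case_middle from where it was at the start of the episode above 0.02 m or angle between case's own z axis and vertical above 0.2 rad).
It fails at once if a bystander is moved more than 20 mm (distance of any of stop_block, blue_marker, tally_counter from where it was at the start of the episode above 0.02 m).
It also fails if it takes over 45 s, if anything falls off the work surface, if the arm or the gripper's body presses on something with over 40 N, if the wrist force passes 120 N, or if a joint passes its speed limit or range.

## Working session

There is one attempt and no reset: what is moved stays moved. The work goes in short steps, Python scripts to look and compute and a tool call to move; the robot and the scene stay as the last step left them, time stands still between calls to the robot, and variables do not carry over. Pictures are saved under pics/ and viewed, at most 10 in all, crops included, and the job is handed in when it is done.

Besides the shell and the picture viewer there is one more tool, called as name(argument=value, ...) on one line, values as JSON. step_arm: Moves the arm, as the interface text tells. Scaled input: -1 to 1 covers 0.5 m each way for a shift and pi/4 rad each way for a turn. Its arguments: {"type":"object","properties":{"targets":{"type":"string"}},"required":["targets"]}

```bash
mkdir -p pics; cat > h.py <<'E'
import numpy as np,cv2,json
from workcell import bot
def snap(n,f):
    i=bot.camera_info(n); im=bot.camera(n); cv2.imwrite(f'pics/{f}.png',im[:,:,::-1]); 
    json.dump({k:(np.array(v).tolist() if not isinstance(v,str) else v) for k,v in i.items()},open(f'pics/{f}.json','w'))
    return im,i
def ray(f,u,v):
    i=json.load(open(f'pics/{f}.json')); F=192/np.tan(np.radians(i['vertical_fov'])/2)
    P=np.array(i['pose']); d=P[:3,:3]@np.array([(u-i['cx'])/F,-(v-i['cy'])/F,-1]); return P[:3,3],d
def at(f,u,v,z):
    o,d=ray(f,u,v); return o+d*(z-o[2])/d[2]
E
python3 - <<'E'
from h import *
for n in("scene","side"):
    im,i=snap(n,n+"0"); print({k:v for k,v in i.items() if k!='pose'},np.round(i['pose'],3).tolist())
a=cv2.imread('pics/scene0.png');b=cv2.imread('pics/side0.png')
cv2.imwrite('pics/s0.png',cv2.resize(a,(800,600)));cv2.imwrite('pics/d0.png',cv2.resize(b,(800,600)))
o=bot.get_obs();print(o['eef_pos'],o['tool_rot'],o['ft_force'])
E
```

```text
{'vertical_fov': 52.51442088989062, 'cx': 259.0954836772401, 'cy': 181.84244822528797} [[-0.939, 0.267, -0.217, 0.315], [-0.344, -0.751, 0.564, 0.502], [-0.013, 0.604, 0.797, 0.914], [0.0, 0.0, 0.0, 1.0]]
{'vertical_fov': 53.478450043800386, 'cx': 262.5177548389647, 'cy': 191.12196403224365} [[-0.825, 0.249, -0.507, 0.033], [-0.565, -0.37, 0.737, 0.654], [-0.004, 0.895, 0.446, 0.549], [0.0, 0.0, 0.0, 1.0]]
[ 4.99414530e-01 -4.31683584e-06  2.30498536e-01] [ 7.07119069e-01  7.07093841e-01 -6.73067056e-04 -6.85083819e-04] [-0.16138207  0.88056315 -0.51916179]
```

View pics/s0.png

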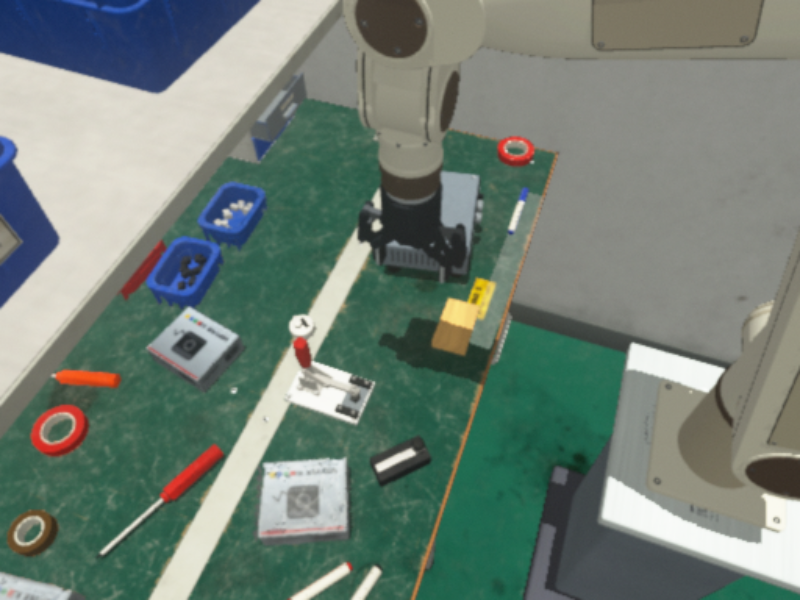

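View pics/d0.png

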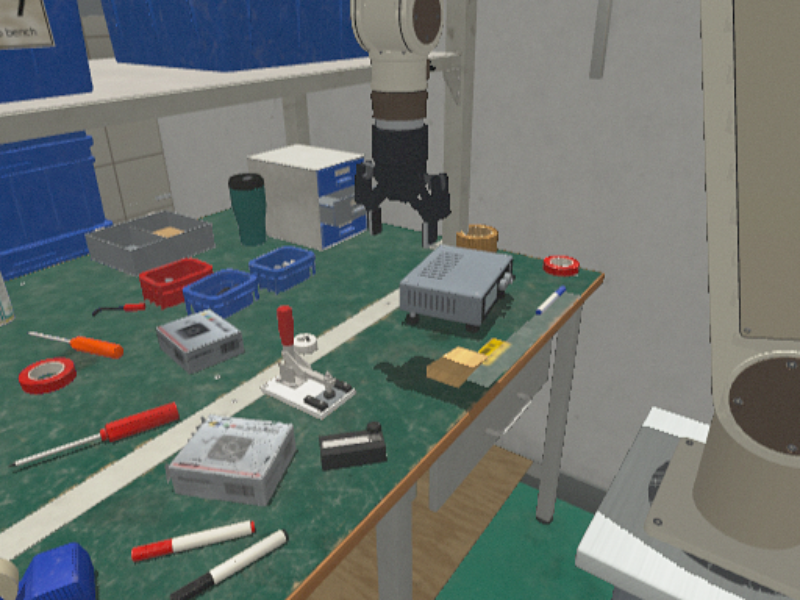

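The scene view shows the wedge at about (440–480, 300–350), with the case above it at (380–480, 175–280) partly hidden by the gripper. The side view shows the case clearly, with the wedge at (427–490, 345–385). Next I'll enlarge both crops.

```bash
python3 - <<'E'
from h import *
a=cv2.imread('pics/scene0.png');b=cv2.imread('pics/side0.png')
A=cv2.resize(a[100:240,225:345],None,fx=4,fy=4,interpolation=cv2.INTER_CUBIC)
B=cv2.resize(b[150:255,235:335],None,fx=4,fy=4,interpolation=cv2.INTER_CUBIC)
A=A[:560];c=np.zeros((560,880,3),np.uint8);c[:,:480]=A;c[:420,480:]=B
cv2.imwrite('pics/c0.png',c[:,:880][:, 80:])
E
```

```text
(no output)
```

View pics/c0.png

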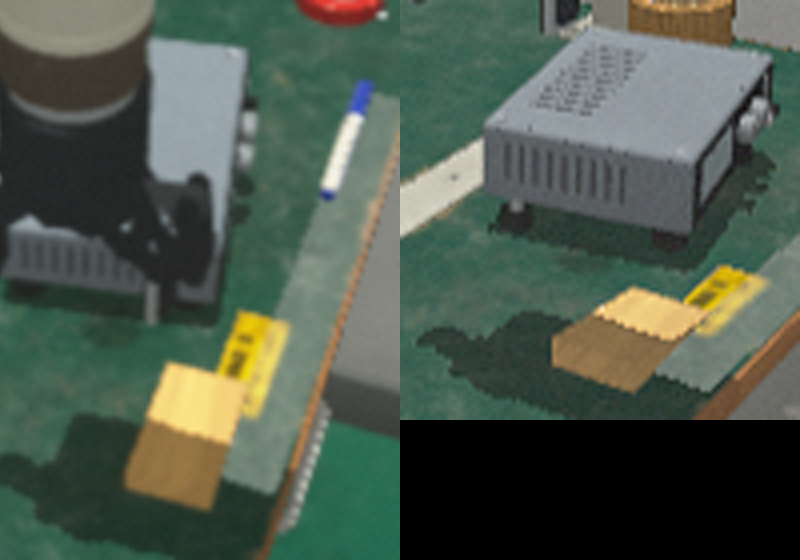

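In the crop, the wedge's thin edge and its partly shadowed body are clear, as are the case's four top corners in the side view. I'll triangulate these.

```bash
python3 - <<'E'
from h import *
S=lambda x,y,z:at('scene0',225+(x+80)/4,100+y/4,z)
D=lambda x,y,z:at('side0',235+(x-400)/4,150+y/4,z)
p=lambda n,v:print(n,np.round(v,3)[:2])
for f,L in((S,[("thinL",172,362,.002),("thinR",247,378,.002),("lowL",124,485,0),("lowR",210,510,0),("midL",148,420,.012),("midR",233,445,.012),("FRtop",246,48,.09),("FLtop",213,303,.09),("BLlow",10,280,.03),("pen1",366,85,.007),("pen2",327,197,.007)]),
 (D,[("thinL",632,287,.002),("thinR",708,312,.002),("lowL",553,365,0),("lowR",630,392,0),("topL",553,338,.022),("topR",650,365,.022),("FL",690,165,.09),("BL",487,125,.09),("BR",590,30,.09),("FR",772,55,.09),("FLlow",690,235,.03),("BLlow",487,192,.03)])):
  for n,x,y,z in L:p(n,f(x,y,z))
E
```

```text
thinL [ 0.474 -0.141]
thinR [ 0.42  -0.146]
lowL [ 0.474 -0.033]
lowR [ 0.413 -0.034]
midL [ 0.473 -0.081]
midR [ 0.412 -0.081]
FRtop [ 0.495 -0.382]
FLtop [ 0.448 -0.135]
BLlow [ 0.603 -0.152]
pen1 [ 0.408 -0.461]
pen2 [ 0.408 -0.329]
thinL [ 0.478 -0.14 ]
thinR [ 0.419 -0.14 ]
lowL [ 0.473 -0.031]
lowR [ 0.417 -0.033]
topL [ 0.471 -0.029]
topR [ 0.406 -0.037]
FL [ 0.454 -0.171]
BL [ 0.604 -0.147]
BR [ 0.64  -0.344]
FR [ 0.493 -0.378]
FLlow [ 0.457 -0.182]
BLlow [ 0.612 -0.156]
```

step_arm(targets="-0.6 -0.22 -0.12 0.04 0 0 0;-0.6 -0.22 -0.12 0.04 0 0 0;-0.6 -0.22 -0.12 0.04 0 0 0;-0.6 -0.22 -0.12 0.04 0 0 0;-0.6 -0.22 -0.12 0.04 0 0 0;-0.6 -0.22 -0.12 0.04 0 0 0")

```text
clock: 0.6
eef_pos: [0.3904, -0.0601, 0.2514]
tool_rot: [0.707, 0.707, 0.0, 0.0]
ft_force: [-0.2, 0.3, -0.5]
grip_width: 0.0172
grasp_force: 0.0
```

```bash
python3 - <<'E'
from h import *
im,i=snap("wrist","w1");print(np.round(i['pose'],3).tolist());o=bot.get_obs();print(o['eef_pos'],o['ft_force'],o['grip_width'],o['clock'])
im,i=snap("side","side1")
w=cv2.imread('pics/w1.png');b=cv2.imread('pics/side1.png')
c=np.zeros((600,800,3),np.uint8);c[:300,:400]=cv2.resize(w,(400,300));c[:420,400:]=cv2.resize(b[150:255,235:335],None,fx=4,fy=4,interpolation=cv2.INTER_CUBIC)
cv2.imwrite('pics/c1.png',c)
E
```

```text
[[1.0, 0.001, -0.001, 0.389], [-0.001, 0.953, 0.302, 0.017], [0.001, -0.302, 0.953, 0.394], [0.0, 0.0, 0.0, 1.0]]
[ 0.3907333  -0.05987108  0.25127093] [-0.5074802   0.86965234  0.12257308] 0.017191010694075776 0.65
```

View pics/c1.png

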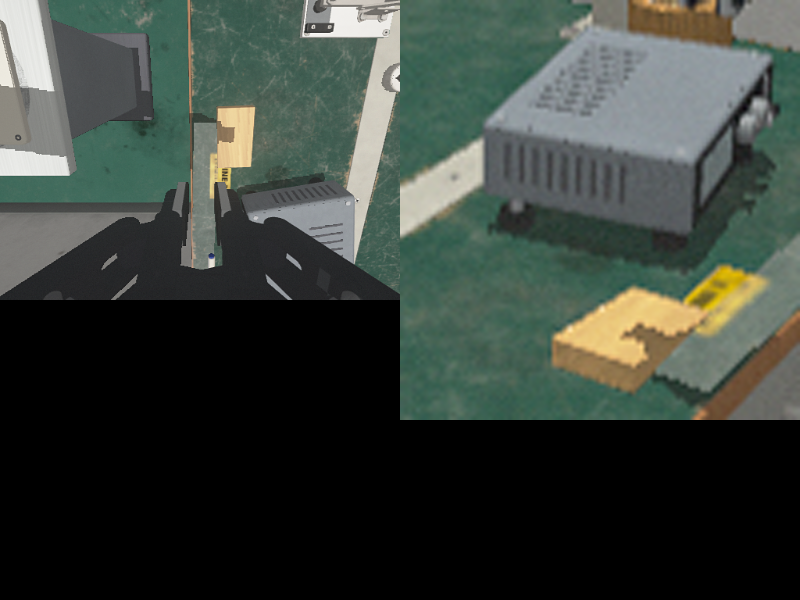

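The wrist view shows the wedge at (218–255, 107–167) of 400x300, with the case's front-left top corner near (247, 215). The side crop shows the whole wedge, unshadowed.

```bash
python3 - <<'E'
from h import *
k=1.28
for n,x,y,z in [("bL",218,107,.022),("bR",255,107,.022),("tL",219,166,.002),("tR",252,167.5,.002),("FL",247,215,.09),("BL",341,185,.09),("BL2",354,203,.09)]:print(n,np.round(at('w1',x*k,y*k,z),3)[:2])
D=lambda x,y,z:at('side1',235+(x-400)/4,150+y/4,z)
for n,x,y,z in [("tL",632,287,.002),("tR",708,314,.002),("bL",553,365,0),("bR",632,392,0),("bLt",553,335,.022),("bRt",638,365,.022)]:print(n,np.round(D(x,y,z),3)[:2])
w=cv2.imread('pics/w1.png')[120:384,180:480];cv2.imwrite('pics/w1c.png',cv2.resize(w,None,fx=2.2,fy=2.2))
E
```

```text
bL [ 0.416 -0.032]
bR [ 0.474 -0.032]
tL [ 0.422 -0.139]
tR [ 0.481 -0.142]
FL [ 0.458 -0.183]
BL [ 0.589 -0.134]
BL2 [ 0.614 -0.163]
tL [ 0.478 -0.14 ]
tR [ 0.418 -0.138]
bL [ 0.473 -0.031]
bR [ 0.416 -0.034]
bLt [ 0.473 -0.032]
bRt [ 0.412 -0.033]
```

View pics/w1c.png

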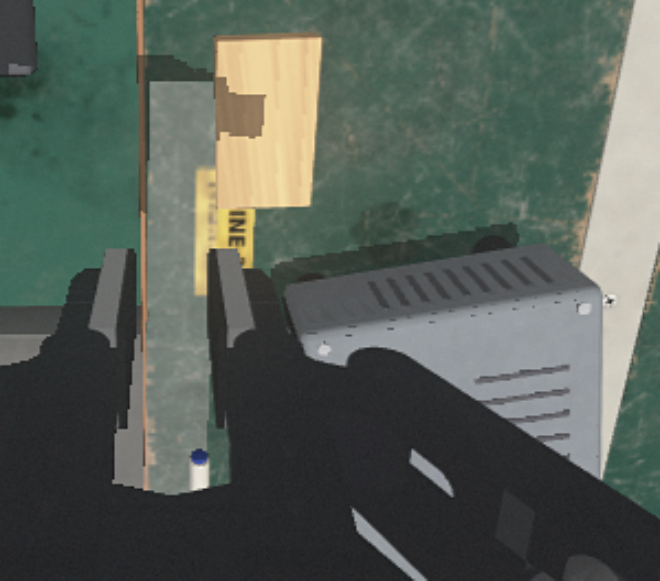

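The crop shows the case's left face from its lower edge, (285,285)–(548,244), to its top edge, (302,337)–(600,290). The front-left foot is near (312,278) and the wedge's thin edge runs along (218–313, 207).

```bash
python3 - <<'E'
from h import *
for n,x,y,z in [("FLlo",285,285,.03),("BLlo",548,244,.03),("FL",302,337,.09),("BL",600,290,.09),("foot",312,276,.015),("bfoot",495,240,.01),("tL",218,207,.002),("tR",313,208,.002),("bL",216,37,.022),("bR",322,38,.022)]:print(n,np.round(at('w1',180+x/2.2,120+y/2.2,z),3)[:2])
E
```

```text
FLlo [ 0.46  -0.182]
BLlo [ 0.618 -0.155]
FL [ 0.459 -0.18 ]
BL [ 0.611 -0.153]
foot [ 0.48  -0.184]
bfoot [ 0.596 -0.161]
tL [ 0.42  -0.142]
tR [ 0.481 -0.143]
bL [ 0.415 -0.032]
bR [ 0.474 -0.032]
```

step_arm(targets="-1 -0.032 -0.026 -0.44 0 0 0;-1 -0.032 -0.026 -0.44 0 0 0;-1 -0.032 -0.026 -0.44 0 0 0;-1 -0.032 -0.026 -0.44 0 0 0;-1 -0.032 -0.026 -0.44 0 0 0;-1 -0.032 -0.026 -0.44 0 0 0;-1 -0.032 -0.026 -0.46 0 0 0;-1 -0.032 -0.026 -0.475 0 0 0;-1 -0.032 -0.026 -0.486 0 0 0;-1 -0.032 -0.026 -0.486 0 0 0")

```text
clock: 1.53
eef_pos: [0.3741, -0.0726, 0.0074]
tool_rot: [0.707, 0.707, -0.0, -0.001]
ft_force: [0.5, -0.4, -0.3]
grip_width: -0.0001
grasp_force: 0.0
```

step_arm(targets="-1 0.02 0 0 0 0 0;-1 0.04 0 0 0 0 0;-1 0.055 0 0 0 0 0;-1 0.065 0 0 0 0 0;-1 0.075 0 0 0 0 0;-1 0.085 0 0 0 0 0;-1 0.094 0 0 0 0 0;-1 0.102 0 0 0 0 0;-1 0.108 0 0 0 0 0;-1 0.112 0 0 0 0 0")

```text
clock: 2.37
eef_pos: [0.4276, -0.0728, 0.0087]
tool_rot: [0.707, 0.707, -0.002, -0.002]
ft_force: [-5.5, 0.5, 8.1]
grip_width: 0.0001
grasp_force: 6.5
```

step_arm(targets="-1 -0.02 0 0 0 0 0;-1 -0.04 0 0 0 0 0;-1 -0.06 0 0.05 0 0 0;-1 -0.06 0 0.15 0 0 0;-1 -0.06 0.06 0.25 0 0 0;-1 -0.06 0.12 0.3 0 0 0;-1 -0.06 0.18 0.3 0 0 0;-1 -0.06 0.18 0.3 0 0 0")

```text
clock: 3.03
eef_pos: [0.4018, 0.0213, 0.1619]
tool_rot: [0.705, 0.709, 0.004, 0.002]
ft_force: [0.3, -0.1, -0.2]
grip_width: -0.0002
grasp_force: 0.0
```

```bash
python3 - <<'E'
from h import *
snap("side","side2");snap("wrist","w2");print(bot.get_obs()['eef_pos'])
b=cv2.imread('pics/side2.png');w=cv2.imread('pics/w2.png')
c=np.zeros((600,800,3),np.uint8);c[:420,:400]=cv2.resize(b[150:255,235:335],None,fx=4,fy=4,interpolation=cv2.INTER_CUBIC)
c[:300,400:]=cv2.resize(w,(400,300));
cv2.imwrite('pics/c2.png',c)
E
```

```text
[0.39988869 0.01823222 0.15892824]
```

View pics/c2.png

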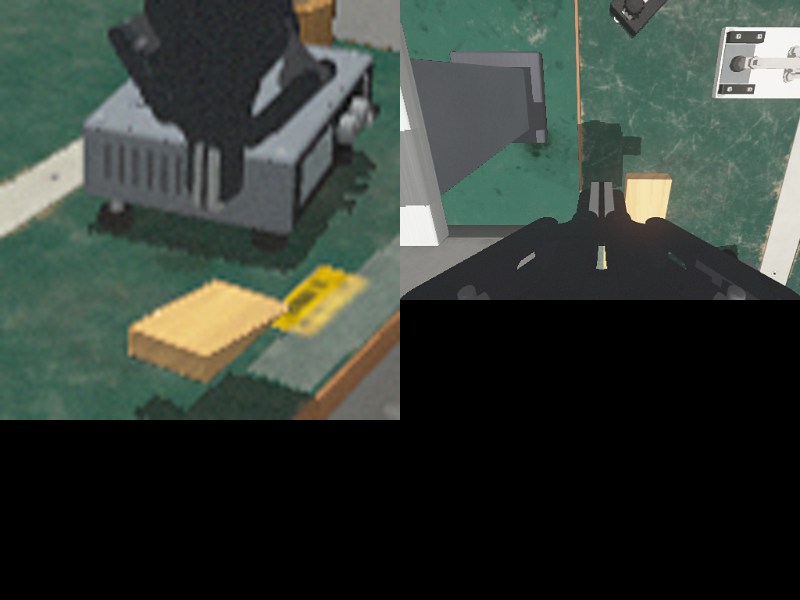

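The side crop shows the shifted wedge with its thin edge at (212,280)–(288,312) and its back bottom edge at (130,355)–(207,382). The wrist view shows the back top edge at (225–271, 174).

```bash
python3 - <<'E'
from h import *
D=lambda x,y,z:at('side2',235+x/4,150+y/4,z)
for n,x,y,z in [("tL",212,279,.002),("tR",289,312,.002),("bL",130,355,0),("bR",207,382,0),("bLt",129,328,.022),("bRt",210,355,.022),("foot?",268,240,.008)]:print(n,np.round(D(x,y,z),3)[:2])
for n,x,y,z in [("bL",225,174,.022),("bR",271,174,.022)]:print(n,np.round(at('w2',x*1.28,y*1.28,z),3)[:2])
E
```

```text
tL [ 0.495 -0.141]
tR [ 0.43  -0.133]
bL [ 0.491 -0.033]
bR [ 0.434 -0.034]
bLt [ 0.49 -0.03]
bRt [ 0.432 -0.033]
foot? [ 0.485 -0.202]
bL [ 0.432 -0.026]
bR [ 0.492 -0.026]
```

step_arm(targets="-1 -0.02 -0.07 -0.05 0 0 0;-1 -0.02 -0.14 -0.1 0 0 0;-1 -0.02 -0.18 -0.16 0 0 0;-1 -0.02 -0.18 -0.22 0 0 0;-1 -0.02 -0.18 -0.27 0 0 0;-1 -0.02 -0.18 -0.295 0 0 0;-1 0.0 -0.18 -0.295 0 0 0;-1 0.03 -0.18 -0.295 0 0 0;-1 0.045 -0.18 -0.295 0 0 0;-1 0.055 -0.18 -0.295 0 0 0")

```text
clock: 3.97
eef_pos: [0.4292, -0.0738, 0.0112]
tool_rot: [0.707, 0.707, 0.0, 0.001]
ft_force: [-1.2, 0.1, -0.4]
grip_width: 0.0002
grasp_force: 0.5
```

step_arm(targets="-1 0.01 0 0 0 0 0;-1 0.017 0 0 0 0 0;-1 0.024 0 0 0 0 0;-1 0.03 0 0 0 0 0;-1 0.034 0 0 0 0 0;-1 0.036 0 0 0 0 0")

```text
clock: 4.47
eef_pos: [0.4457, -0.0729, 0.0109]
tool_rot: [0.707, 0.707, 0.0, 0.0]
ft_force: [-1.6, -0.4, 1.1]
grip_width: 0.0
grasp_force: 0.6
```

step_arm(targets="-1 -0.05 0 0 0 0 0;-0.6 -0.05 0 0.06 0 0 0;-0.6 -0.05 0.05 0.11 0 0 0;-0.6 0.0 0.11 0.11 0 0 0;-0.6 0.07 0.17 0.11 0 0 0;-0.6 0.07 0.19 0.07 0 0 0;-0.6 0.07 0.18 0.02 0 0 0;-0.6 0.07 0.176 0 0 0 0;-0.6 0.07 0.176 0 0 0 0")

```text
clock: 5.22
eef_pos: [0.4776, 0.0148, 0.0083]
tool_rot: [0.707, 0.707, -0.002, -0.002]
ft_force: [-0.4, -0.0, 0.2]
grip_width: 0.0171
grasp_force: 0.0
```

```bash
python3 - <<'E'
from h import *
snap("side","side3");snap("scene","scene3");o=bot.get_obs();print(o['eef_pos'],o['ft_force'])
b=cv2.imread('pics/side3.png');a=cv2.imread('pics/scene3.png')
c=np.zeros((560,800,3),np.uint8);c[:420,:400]=cv2.resize(b[150:255,235:335],None,fx=4,fy=4,interpolation=cv2.INTER_CUBIC)
c[:560,400:]=cv2.resize(a[100:240,230:330],None,fx=4,fy=4,interpolation=cv2.INTER_CUBIC)
cv2.imwrite('pics/c3.png',c)
E
```

```text
[0.47983679 0.01461778 0.01073385] [ 0.09669519 -0.50145395 -0.38783014]
```

View pics/c3.png

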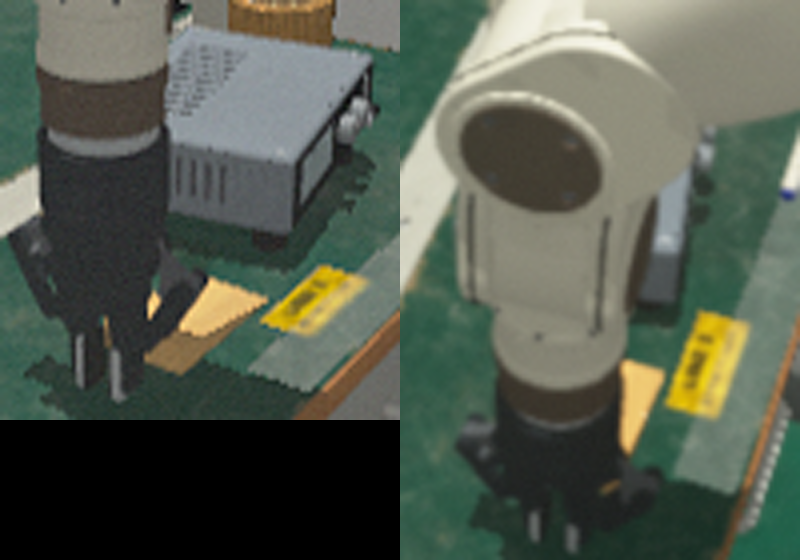

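The fingers stand behind the wedge. In the side crop its thin right corner is at (266,299) and its back right bottom corner is near (183,373).

```bash
python3 - <<'E'
from h import *
D=lambda x,y,z:at('side3',235+x/4,150+y/4,z)
for n,x,y,z in [("tR",267,299,.002),("tL",205,277,.002),("bR",183,373,0)]:print(n,np.round(D(x,y,z),3)[:2])
print(at('scene3',230+263/4,100+371/4,.002))
E
```

```text
tR [ 0.45  -0.139]
tL [ 0.5   -0.141]
bR [ 0.452 -0.034]
[ 0.45110206 -0.14121606  0.002     ]
```

step_arm(targets="-0.6 0 -0.03 0 0 0 0;-0.6 0 -0.05 0 0 0 0;-0.6 0 -0.065 0 0 0 0;-0.6 0 -0.08 0 0 0 0;-0.6 0 -0.095 0 0 0 0;-0.6 0 -0.11 0 0 0 0;-0.6 0 -0.125 0 0 0 0;-0.6 0 -0.14 0 0 0 0;-0.6 0 -0.15 0 0 0 0;-0.6 0 -0.155 0 0 0 0")

```text
clock: 6.15
eef_pos: [0.4805, -0.0633, 0.0108]
tool_rot: [0.707, 0.707, 0.0, 0.0]
ft_force: [0.7, 2.0, 0.9]
grip_width: 0.0165
grasp_force: 0.7
```

step_arm(targets="-0.6 0 -0.005 0 0 0 0;-0.6 0 -0.01 0 0 0 0;-0.6 0 -0.014 0 0 0 0;-0.6 0 -0.018 0 0 0 0")

```text
clock: 6.48
eef_pos: [0.4804, -0.0715, 0.0107]
tool_rot: [0.707, 0.707, -0.0, -0.0]
ft_force: [-0.1, 1.3, 0.7]
grip_width: 0.0173
grasp_force: 0.6
```

step_arm(targets="-0.6 0 -0.004 0 0 0 0;-0.6 0 -0.008 0 0 0 0;-0.6 0 -0.012 0 0 0 0;-0.6 0 -0.012 0 0 0 0")

```text
clock: 6.82
eef_pos: [0.4804, -0.078, 0.0107]
tool_rot: [0.707, 0.707, -0.0, 0.0]
ft_force: [-0.7, -0.2, -0.2]
grip_width: 0.0171
grasp_force: 0.0
```

step_arm(targets="-0.6 0 -0.004 0 0 0 0;-0.6 0 -0.008 0 0 0 0;-0.6 0 -0.008 0 0 0 0")

```text
clock: 7.07
eef_pos: [0.4804, -0.0819, 0.0108]
tool_rot: [0.707, 0.707, -0.0, 0.0]
ft_force: [-0.6, 0.6, 0.1]
grip_width: 0.0172
grasp_force: 0.0
```

step_arm(targets="-0.6 0 -0.004 0 0 0 0;-0.6 0 -0.008 0 0 0 0;-0.6 0 -0.008 0 0 0 0")

```text
clock: 7.32
eef_pos: [0.4804, -0.0859, 0.0108]
tool_rot: [0.707, 0.707, -0.0, 0.0]
ft_force: [-0.4, 0.8, -0.1]
grip_width: 0.0173
grasp_force: 0.0
```

step_arm(targets="-0.6 0 -0.004 0 0 0 0;-0.6 0 -0.004 0 0 0 0")

```text
clock: 7.48
eef_pos: [0.4805, -0.0878, 0.0108]
tool_rot: [0.707, 0.707, -0.0, 0.0]
ft_force: [-0.0, 0.2, 0.4]
grip_width: 0.0171
grasp_force: 0.0
```

step_arm(targets="-0.6 0 -0.004 0 0 0 0;-0.6 0 -0.008 0 0 0 0")

```text
clock: 7.65
eef_pos: [0.4805, -0.0915, 0.0108]
tool_rot: [0.707, 0.707, 0.0, -0.0]
ft_force: [-0.3, 0.1, -0.9]
grip_width: 0.0172
grasp_force: 0.3
```

step_arm(targets="-0.6 0 -0.004 0 0 0 0;-0.6 0 -0.004 0 0 0 0")

```text
clock: 7.82
eef_pos: [0.4805, -0.094, 0.0108]
tool_rot: [0.707, 0.707, -0.0, 0.0]
ft_force: [-0.7, -0.5, 0.5]
grip_width: 0.017
grasp_force: 0.0
```

step_arm(targets="-0.6 0 -0.004 0 0 0 0;-0.6 0 -0.008 0 0 0 0")

```text
clock: 7.98
eef_pos: [0.4805, -0.0976, 0.0108]
tool_rot: [0.707, 0.707, 0.0, -0.0]
ft_force: [0.4, 0.4, -0.5]
grip_width: 0.0171
grasp_force: 0.4
```

step_arm(targets="-0.6 0 -0.004 0 0 0 0;-0.6 0 -0.004 0 0 0 0")

```text
clock: 8.15
eef_pos: [0.4805, -0.1, 0.0108]
tool_rot: [0.707, 0.707, -0.0, 0.0]
ft_force: [0.4, 0.1, -0.6]
grip_width: 0.0169
grasp_force: 0.0
```

```bash
python3 - <<'E'
from h import *
snap("side","side4");o=bot.get_obs();print(o['eef_pos'],o['ft_force'])
b=cv2.imread('pics/side4.png')
cv2.imwrite('pics/c4.png',cv2.resize(b[150:255,225:335],None,fx=5,fy=5,interpolation=cv2.INTER_CUBIC))
E
```

```text
[ 0.4805238  -0.09988871  0.01081998] [-1.28883841 -0.46462489  0.86783105]
```

View pics/c4.png

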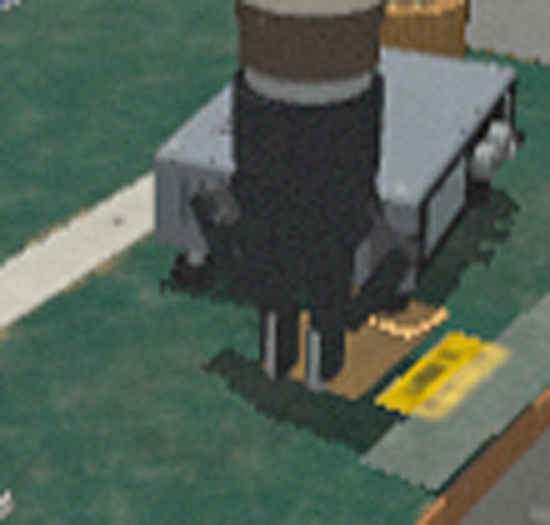

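The wedge's front is under the case edge. Its right thin corner appears at (447,312) and its back right bottom corner near (348,398). The case looks unmoved.

```bash
python3 - <<'E'
from h import *
D=lambda x,y,z:np.round(at('side4',225+x/5,150+y/5,z),3)[:2]
print(D(447,312,.004),D(348,398,0),D(420,205,.09))
E
```

```text
[ 0.451 -0.216] [ 0.455 -0.11 ] [ 0.451 -0.175]
```

step_arm(targets="-0.6 0 -0.004 0 0 0 0;-0.6 0 -0.004 0 0 0 0")

```text
clock: 8.37
eef_pos: [0.4805, -0.1018, 0.0108]
tool_rot: [0.707, 0.707, -0.0, 0.0]
ft_force: [0.0, -0.0, -0.3]
grip_width: 0.0172
grasp_force: 0.0
```

step_arm(targets="-0.6 0 -0.004 0 0 0 0;-0.6 0 -0.004 0 0 0 0")

```text
clock: 8.53
eef_pos: [0.4805, -0.1038, 0.0108]
tool_rot: [0.707, 0.707, -0.0, 0.0]
ft_force: [-0.6, 0.8, 0.2]
grip_width: 0.017
grasp_force: 0.0
```

step_arm(targets="-0.6 0 -0.004 0 0 0 0;-0.6 0 -0.004 0 0 0 0")

```text
clock: 8.7
eef_pos: [0.4805, -0.1058, 0.0108]
tool_rot: [0.707, 0.707, -0.0, 0.0]
ft_force: [0.2, 0.1, 0.1]
grip_width: 0.0173
grasp_force: 0.0
```

step_arm(targets="-0.6 0 -0.004 0 0 0 0;-0.6 0 -0.004 0 0 0 0")

```text
clock: 8.87
eef_pos: [0.4805, -0.1076, 0.0108]
tool_rot: [0.707, 0.707, 0.0, -0.0]
ft_force: [0.2, 1.0, -0.1]
grip_width: 0.0171
grasp_force: 0.4
```

step_arm(targets="-0.6 0 -0.004 0 0 0 0;-0.6 0 -0.004 0 0 0 0")

```text
clock: 9.03
eef_pos: [0.4805, -0.1091, 0.0108]
tool_rot: [0.707, 0.707, 0.0, -0.0]
ft_force: [0.6, 3.0, 0.4]
grip_width: 0.0172
grasp_force: 1.6
```

step_arm(targets="-0.6 0 -0.004 0 0 0 0;-0.6 0 -0.004 0 0 0 0")

```text
clock: 9.2
eef_pos: [0.4804, -0.1099, 0.0108]
tool_rot: [0.707, 0.707, 0.001, -0.001]
ft_force: [-0.1, 7.1, 3.0]
grip_width: 0.0173
grasp_force: 3.5
```

step_arm(targets="-0.6 0 -0.001 0 0 0 0;-0.6 0 -0.001 0 0 0 0;-0.6 0 -0.001 0 0 0 0")

```text
clock: 9.45
eef_pos: [0.4804, -0.1099, 0.0108]
tool_rot: [0.707, 0.708, 0.002, -0.002]
ft_force: [-0.1, 8.3, 2.5]
grip_width: 0.0172
grasp_force: 4.0
```

step_arm(targets="-0.6 0 0.02 0 0 0 0;-0.6 0 0.06 0 0 0 0;-0.6 0 0.1 0.02 0 0 0;-1 0 0.1 0.09 0 0 0;-1 0 0.1 0.16 0 0 0;-1 0 0.1 0.23 0 0 0;-1 0 0.05 0.25 0 0 0;-1 0 -0.02 0.25 0 0 0;-1 0 -0.09 0.24 0 0 0;-1 0 -0.162 0.22 0 0 0")

```text
clock: 10.28
eef_pos: [0.4818, -0.1949, 0.1227]
tool_rot: [0.707, 0.708, 0.0, 0.003]
ft_force: [0.4, -1.0, -0.1]
grip_width: -0.0
grasp_force: 0.0
```

step_arm(targets="-1 0 0 -0.01 0 0 0;-1 0 0 -0.02 0 0 0;-1 0 0 -0.03 0 0 0;-1 0 0 -0.04 0 0 0;-1 0 0 -0.045 0 0 0;-1 0 0 -0.045 0 0 0")

```text
clock: 10.78
eef_pos: [0.4801, -0.1917, 0.0976]
tool_rot: [0.706, 0.708, -0.0, -0.001]
ft_force: [-0.2, 0.4, -0.1]
grip_width: 0.0
grasp_force: 0.0
```

```bash
python3 - <<'E'
from h import *
snap("side","side5");o=bot.get_obs();print(o['eef_pos'],o['ft_force'])
b=cv2.imread('pics/side5.png')
cv2.imwrite('pics/c5.png',cv2.resize(b[150:255,225:335],None,fx=5,fy=5,interpolation=cv2.INTER_CUBIC))
E
```

```text
[ 0.48039411 -0.19194752  0.09803688] [-0.53479936  0.809525    0.09541797]
```

View pics/c5.png

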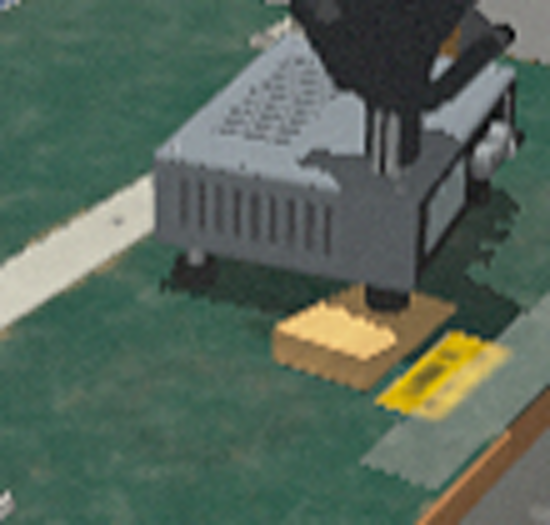

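The short foot at (388,298) rests mid-width on the wedge, and the fingers are right above it. Now I press.

step_arm(targets="-1 0 0 -0.006 0 0 0;-1 0 0 -0.012 0 0 0;-1 0 0 -0.015 0 0 0;-1 0 0 -0.017 0 0 0")

```text
clock: 11.17
eef_pos: [0.4804, -0.1927, 0.09]
tool_rot: [0.707, 0.707, 0.0, -0.0]
ft_force: [-2.7, 2.1, 9.1]
grip_width: 0.0
grasp_force: 4.5
```

step_arm(targets="-1 0 0 -0.002 0 0 0;-1 0 0 -0.004 0 0 0")

```text
clock: 11.33
eef_pos: [0.4804, -0.1927, 0.0898]
tool_rot: [0.707, 0.707, 0.0, 0.0]
ft_force: [-7.6, 4.0, 21.0]
grip_width: -0.0001
grasp_force: 10.3
```

step_arm(targets="-1 0 0 0.003 0 0 0;-1 0 0 0.003 0 0 0;-1 0 0 0.003 0 0 0;-1 0 0 0.003 0 0 0;-1 0 0 0.003 0 0 0;-1 0 0 0.003 0 0 0")

```text
clock: 11.83
eef_pos: [0.4809, -0.1932, 0.09]
tool_rot: [0.707, 0.707, 0.0, 0.001]
ft_force: [-1.9, 0.6, 6.4]
grip_width: -0.0002
grasp_force: 3.1
```

step_arm(targets="-1 0 0 -0.0015 0 0 0;-1 0 0 -0.0015 0 0 0;-1 0 0 -0.0015 0 0 0")

```text
clock: 12.08
eef_pos: [0.4809, -0.1932, 0.0899]
tool_rot: [0.707, 0.707, 0.0, 0.001]
ft_force: [-3.1, 2.2, 10.8]
grip_width: -0.0003
grasp_force: 5.3
```

step_arm(targets="-1 0 0 0 0 0 0;-1 0 0 0 0 0 0;-1 0 0 0 0 0 0;-1 0 0 0 0 0 0")

```text
clock: 12.42
eef_pos: [0.4809, -0.1932, 0.0899]
tool_rot: [0.707, 0.707, 0.0, 0.001]
ft_force: [-2.8, 0.2, 10.3]
grip_width: -0.0002
grasp_force: 5.2
```

step_arm(targets="-1 0 0 -0.0006 0 0 0;-1 0 0 -0.0006 0 0 0;-1 0 0 -0.0006 0 0 0;-1 0 0 -0.0006 0 0 0;-1 0 0 -0.0006 0 0 0;-1 0 0 -0.0006 0 0 0")

```text
clock: 12.92
eef_pos: [0.4809, -0.1932, 0.0899]
tool_rot: [0.707, 0.707, 0.0, 0.001]
ft_force: [-3.5, 2.2, 13.2]
grip_width: 0.0001
grasp_force: 6.1
```

step_arm(targets="-1 0 0 0.01 0 0 0;-1 0 0 0.03 0 0 0;-1 0 0 0.08 0 0 0;-1 0 0.06 0.16 0 0 0;-1 0 0.13 0.24 0 0 0;-1 0 0.2 0.3 0 0 0;-1 0 0.27 0.3 0 0 0;-1 0 0.34 0.3 0 0 0;-1 0 0.34 0.3 0 0 0;-1 0 0.34 0.3 0 0 0")

```text
clock: 13.75
eef_pos: [0.4808, -0.0207, 0.2391]
tool_rot: [0.705, 0.709, 0.001, 0.0]
ft_force: [-0.5, 0.2, 0.6]
grip_width: 0.0003
grasp_force: 0.0
```

```bash
python3 - <<'E'
from h import *
snap("side","side6");o=bot.get_obs();print(o['eef_pos'],o['ft_force'])
a=cv2.imread('pics/side0.png');b=cv2.imread('pics/side6.png')
f=lambda i:cv2.resize(i[150:255,235:335],None,fx=4,fy=4,interpolation=cv2.INTER_CUBIC)
cv2.imwrite('pics/c6.png',np.hstack([f(a),f(b)]))
E
```

```text
[ 0.48051799 -0.02222519  0.23845343] [ 0.64862667 -0.23908723 -0.14585162]
```

View pics/c6.png

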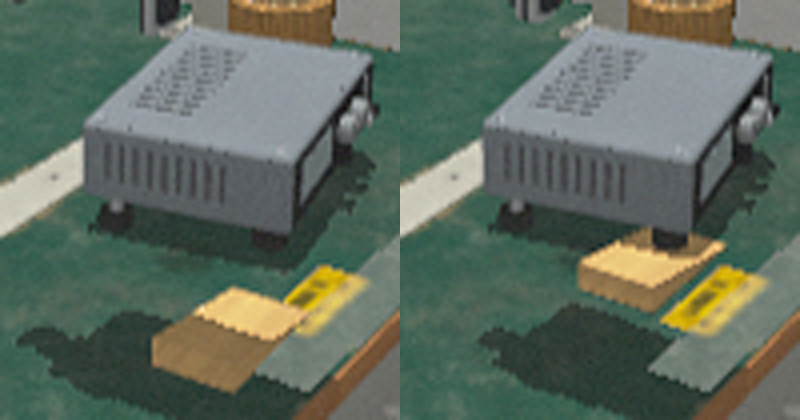

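The before and after crops match for the case (corner at (290,163) versus (690,163)). The short foot sits on the wedge at (672,240), and the robot is clear.

```bash
python3 -c "
from workcell import bot
print(bot.job_done())"
```

```text
the job is handed in; nothing more can be done
None
```

The wedge is snug under the short front left foot after a push of about 8 N, and the case looks unmoved. The press check was held at 10 to 13 N, after a brief 21 N overshoot on first contact. The arm is clear and the job is handed in; no verdict came back.

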